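# Finish the wedge stack, head to tail and crosswise

### The arm

A 6-joint arm with a two-finger parallel gripper is mounted at the origin on the work surface. World frame = base frame: x ahead of the robot, y to its left, z up, the work surface at z = 0. Lengths are in m, angles in rad, forces in N, time in s.
With the tool pointing down it reaches from about 0.3 to 0.875 m from the base axis. Payload 6.4 kg.
Tool frame: the origin (TCP) lies midway between the tips of the shut fingers; the grasp point (between the pads) lies 19 mm behind it; z points along the fingers, y is the line along which they close (so a half turn about z gives the same grasp; the last joint's range is limited). The gripper opens to 85 mm and grips with 20 to 120 N. Pads are 22 mm wide; open, the fingers measure 114 mm over their backs; the gripper's body (76 mm by 85 mm) begins 54 mm behind the grasp point. The pads swing forward as they close: fully open they stand 13 mm farther back than shut.
Start: joints at [0.896, 0.181, 1.607, -0, 1.354, -0.206], TCP at [0.26, 0.513, 0.209] pointing down, gripper open.
Joint ranges: [-2.99, 2.99], [-0.89, 2.07], [0.3, 2.58], [-1.14, 4.28], [0, 2.63], [-3.12, 3.12]. Speed limits (rad/s): [2.57, 2.57, 3.01, 3.14, 3.14, 3.14].

### API

Orientations are given as a unit quaternion [w, x, y, z].
In Python, from bench import status, camera, ctrl gives the robot as it stands. The module is installed in compiled form; this text tells all that it offers.
- The arm moves only by the shell command python3 -m handwheel 'ROWS'. ROWS is JSON, a list that holds one entry, the list of rows, each a list of 7 numbers: the opening, from -1 (shut) to 1 (fully open), then the shift along the tool's x, y, z in cm, then the turn, a rotation vector about the tool's x, y, z in degrees. A call has 1 to 10 rows; each row is the pose to reach, as a shift and turn from the pose commanded when the call began, along the tool's axes at that moment; what a row does not reach only later rows make up. A row lasts 1/8 s, in which the tool goes at most 62.5 mm and 10.7 degrees, less where a joint would pass 70% of its speed; a pose out of reach is approached as far as the arm can. A call with a gripper value outside its range is refused whole. The fingers move at their own pace and stop on an object; the grip force is fixed at half the most. Time passes only in rows, so rows that repeat a pose let the fingers close. It gives the time, the measured TCP pose, the force, the opening and the grip force at its end, in the units of the state.
- status.get_obs(): the state, without advancing time (a new reading comes with each control period).
- camera(name): name is "scene" or "top"; returns a dict with "frame" (400x640x3 uint8, blue, green, red), "depth" (400x640 float32, m along the optical axis (not along the pixel's ray), 0 where there is no reading), "fx", "fy", "cx", "cy" (pixels), "extrinsics" (4x4, takes a point from camera to world coordinates). Camera axes: x right, y down, z forward; pixel columns grow to the right and rows downward; lengths in m; the calibration is good to about 2 mm. A picture is of the moment at which its call begins.
- ctrl.hand_in(): hands the job in; it is judged then, once.
The state is a dict: "time_s": time; "q": joint angles; "dq": joint speeds; "joint_efforts": joint torques, N m; "eef_pos": TCP position; "eef_rot": TCP orientation; "wrist_force": force on the tool from outside, world axes, zero at the start; "torque": the same for the moment, N m; "opening": opening from 0.0 (shut) to 1.0 (fully open); "grasp_force": force on a finger pad.
Only numpy, scipy, OpenCV 4.12 (cv2) and the standard library are available. Lean on these libraries where they do the work, as an engineer would, in place of code of your own. Each camera call takes 0.05 s, during which the arm holds its last target. There are 200 camera calls.

### The job

Finish the stack of beech wedges on the stacking board with the three tapered wedges that lie loose on the bench. First lay one squarely on the single wedge on the board, head to tail (thick end over thin end, faces flat together), so that this pair gets a level top like its neighbour; then lay the second one, flat side down, crosswise over the middle of both pairs, and the third head to tail squarely on that, so that the finished stack is level. Leave the wedges already on the board in place, and do not move the rectangular offcut, glue bottle, screwdriver or tin.

Things in the scene. Friction and masses are not known exactly. Their poses are not given: they have to be found in the camera images.
- w1: loose plain beech wedge, 150 mm long, 40 mm wide, 50 mm thick at one end tapering evenly to 22 mm at the other (36 mm at mid length, slope 0.185 rad = 10.6 degrees), 0.12 to 0.2 kg, centre of mass 10 mm from the middle towards the thick end. Lies flat face down on the bench. Origin: centre of the flat underside; x runs from the thick end to the thin end, z up. The three are alike
- w2: loose plain beech wedge, 150 mm long, 40 mm wide, 50 mm thick at one end tapering evenly to 22 mm at the other (36 mm at mid length, slope 0.185 rad = 10.6 degrees), 0.12 to 0.2 kg, centre of mass 10 mm from the middle towards the thick end. Lies flat face down on the bench. Origin: centre of the flat underside; x runs from the thick end to the thin end, z up. The three are alike
- w3: loose plain beech wedge, 150 mm long, 40 mm wide, 50 mm thick at one end tapering evenly to 22 mm at the other (36 mm at mid length, slope 0.185 rad = 10.6 degrees), 0.12 to 0.2 kg, centre of mass 10 mm from the middle towards the thick end. Lies flat face down on the bench. Origin: centre of the flat underside; x runs from the thick end to the thin end, z up. The three are alike
- w1_top (a point): centre of the sloping face of w1: on the middle of its length and width, 36 mm square above its flat face; z points square out of the sloping face (tilted 0.185 rad from the wedge's own z towards its thin end), x runs down the slope towards the thin end
- w2_top (a point): centre of the sloping face of w2: on the middle of its length and width, 36 mm square above its flat face; z points square out of the sloping face (tilted 0.185 rad from the wedge's own z towards its thin end), x runs down the slope towards the thin end
- w3_top (a point): centre of the sloping face of w3: on the middle of its length and width, 36 mm square above its flat face; z points square out of the sloping face (tilted 0.185 rad from the wedge's own z towards its thin end), x runs down the slope towards the thin end
- lone: beech wedge exactly like the loose ones, already lying on the stacking board, flat face down, with nothing on it: the unfinished half of the bottom layer. Origin, axes and size as the loose wedges
- lone_top (a point): centre of the sloping face of lone: on the middle of its length and width, 36 mm square above its flat face; z points square out of the sloping face (tilted 0.185 rad from the wedge's own z towards its thin end), x runs down the slope towards the thin end
- full_low: beech wedge of the same size, lower one of the finished pair on the board, parallel to lone with 90 mm between their centre lines (50 mm clear between them); origin and axes as the loose wedges. Not fixed, leave it in place
- full_top: beech wedge of the same size lying face to face and head to tail on full_low, so that this pair has a level top. Its frame is not along its own faces: origin at the middle of full_low's sloping face (36 mm above the board), z vertical, x like full_low's x, towards its own thick end. Not fixed, leave it in place
- full_top_face (a point): middle of the level top of the finished pair, 71.4 mm above the board's top
- board: square stacking board of planks, 200 x 200 x 18 mm, fixed to the bench. Origin: centre of its underside, at bench height; x runs along the length of the bottom-layer wedges (within 3 degrees), y across from one pair to the other
- board_mid (a point): centre of the board's top face, 18 mm above the bench; midway between the two bottom-layer places. The second layer lies crosswise, its length along the board's y, centred over this point, its lower wedge's underside 71.4 mm above it
- offcut: loose rectangular beech offcut, 150 x 40 x 30 mm, not tapered; leave alone. Origin: centre of its underside
- glue: white glue bottle with an orange cap, 60 mm diameter, 150 mm tall; leave alone. Origin: centre of its base
- driver: screwdriver lying on the bench, 160 mm long; leave alone. Origin: centre of its underside
- tin: open aluminium tin, 74 mm diameter at the mouth, 100 mm tall; leave alone. Origin: centre of its base
Things that resemble listed ones, but are neither listed nor needed, are in the scene too. What is shaped like the w2 but purple is not meant.

How it is judged:
On the way, in this order (a step that is already met when the one before it is completed fails the run):
1. a loose wedge lies head to tail on the single wedge, the pair's top level (((x of w1 in the frame of lone_top between -0.016 and 0.016 m and y of w1 in the frame of lone_top between -0.012 and 0.012 m and z of w1 in the frame of lone_top between -0.005 and 0.005 m and angle between the x axis of w1 and the x axis of lone_top, either way round below 0.15 rad and angle between w1_top's own z axis and vertical below 0.06 rad) or (x of w2 in the frame of lone_top between -0.016 and 0.016 m and y of w2 in the frame of lone_top between -0.012 and 0.012 m and z of w2 in the frame of lone_top between -0.005 and 0.005 m and angle between the x axis of w2 and the x axis of lone_top, either way round below 0.15 rad and angle between w2_top's own z axis and vertical below 0.06 rad) or (x of w3 in the frame of lone_top between -0.016 and 0.016 m and y of w3 in the frame of lone_top between -0.012 and 0.012 m and z of w3 in the frame of lone_top between -0.005 and 0.005 m and angle between the x axis of w3 and the x axis of lone_top, either way round below 0.15 rad and angle between w3_top's own z axis and vertical below 0.06 rad))), for 0.2 s.
2. a second wedge lies crosswise over both pairs (((x of w1 in the frame of lone_top between -0.016 and 0.016 m and y of w1 in the frame of lone_top between -0.012 and 0.012 m and z of w1 in the frame of lone_top between -0.005 and 0.005 m and angle between the x axis of w1 and the x axis of lone_top, either way round below 0.15 rad and angle between w1_top's own z axis and vertical below 0.06 rad) or (x of w2 in the frame of lone_top between -0.016 and 0.016 m and y of w2 in the frame of lone_top between -0.012 and 0.012 m and z of w2 in the frame of lone_top between -0.005 and 0.005 m and angle between the x axis of w2 and the x axis of lone_top, either way round below 0.15 rad and angle between w2_top's own z axis and vertical below 0.06 rad) or (x of w3 in the frame of lone_top between -0.016 and 0.016 m and y of w3 in the frame of lone_top between -0.012 and 0.012 m and z of w3 in the frame of lone_top between -0.005 and 0.005 m and angle between the x axis of w3 and the x axis of lone_top, either way round below 0.15 rad and angle between w3_top's own z axis and vertical below 0.06 rad)) and ((horizontal distance between w1 and board_mid below 0.022 m and z of w1 in the frame of board between 0.083 and 0.096 m and angle between the x axis of w1 and the y axis of board, either way round below 0.2 rad and angle between w1's own z axis and vertical below 0.06 rad) or (horizontal distance between w2 and board_mid below 0.022 m and z of w2 in the frame of board between 0.083 and 0.096 m and angle between the x axis of w2 and the y axis of board, either way round below 0.2 rad and angle between w2's own z axis and vertical below 0.06 rad) or (horizontal distance between w3 and board_mid below 0.022 m and z of w3 in the frame of board between 0.083 and 0.096 m and angle between the x axis of w3 and the y axis of board, either way round below 0.2 rad and angle between w3's own z axis and vertical below 0.06 rad))), for 0.2 s.
At the end, for the whole second after the job is handed in: One wedge head to tail on the single one, one flat across both pairs (22 mm, 0.2 rad of board centre; underside 65-78 mm over board), one head to tail on that. Each reversed wedge: 16 mm along, 12 across, 5 high, 0.15 rad. Level to 0.06 rad, at rest; the board's first wedges moved < 15 mm (((x of w1 in the frame of lone_top between -0.016 and 0.016 m and y of w1 in the frame of lone_top between -0.012 and 0.012 m and z of w1 in the frame of lone_top between -0.005 and 0.005 m and angle between the x axis of w1 and the x axis of lone_top, either way round below 0.15 rad and angle between w1_top's own z axis and vertical below 0.06 rad) or (x of w2 in the frame of lone_top between -0.016 and 0.016 m and y of w2 in the frame of lone_top between -0.012 and 0.012 m and z of w2 in the frame of lone_top between -0.005 and 0.005 m and angle between the x axis of w2 and the x axis of lone_top, either way round below 0.15 rad and angle between w2_top's own z axis and vertical below 0.06 rad) or (x of w3 in the frame of lone_top between -0.016 and 0.016 m and y of w3 in the frame of lone_top between -0.012 and 0.012 m and z of w3 in the frame of lone_top between -0.005 and 0.005 m and angle between the x axis of w3 and the x axis of lone_top, either way round below 0.15 rad and angle between w3_top's own z axis and vertical below 0.06 rad)) and (((horizontal distance between w1 and board_mid below 0.022 m and z of w1 in the frame of board between 0.083 and 0.096 m and angle between the x axis of w1 and the y axis of board, either way round below 0.2 rad and angle between w1's own z axis and vertical below 0.06 rad) and (x of w2 in the frame of w1_top between -0.016 and 0.016 m and y of w2 in the frame of w1_top between -0.012 and 0.012 m and z of w2 in the frame of w1_top between -0.005 and 0.005 m and angle between the x axis of w2 and the x axis of w1_top, either way round below 0.15 rad and angle between w2_top's own z axis and vertical below 0.06 rad)) or ((horizontal distance between w1 and board_mid below 0.022 m and z of w1 in the frame of board between 0.083 and 0.096 m and angle between the x axis of w1 and the y axis of board, either way round below 0.2 rad and angle between w1's own z axis and vertical below 0.06 rad) and (x of w3 in the frame of w1_top between -0.016 and 0.016 m and y of w3 in the frame of w1_top between -0.012 and 0.012 m and z of w3 in the frame of w1_top between -0.005 and 0.005 m and angle between the x axis of w3 and the x axis of w1_top, either way round below 0.15 rad and angle between w3_top's own z axis and vertical below 0.06 rad)) or ((horizontal distance between w2 and board_mid below 0.022 m and z of w2 in the frame of board between 0.083 and 0.096 m and angle between the x axis of w2 and the y axis of board, either way round below 0.2 rad and angle between w2's own z axis and vertical below 0.06 rad) and (x of w1 in the frame of w2_top between -0.016 and 0.016 m and y of w1 in the frame of w2_top between -0.012 and 0.012 m and z of w1 in the frame of w2_top between -0.005 and 0.005 m and angle between the x axis of w1 and the x axis of w2_top, either way round below 0.15 rad and angle between w1_top's own z axis and vertical below 0.06 rad)) or ((horizontal distance between w2 and board_mid below 0.022 m and z of w2 in the frame of board between 0.083 and 0.096 m and angle between the x axis of w2 and the y axis of board, either way round below 0.2 rad and angle between w2's own z axis and vertical below 0.06 rad) and (x of w3 in the frame of w2_top between -0.016 and 0.016 m and y of w3 in the frame of w2_top between -0.012 and 0.012 m and z of w3 in the frame of w2_top between -0.005 and 0.005 m and angle between the x axis of w3 and the x axis of w2_top, either way round below 0.15 rad and angle between w3_top's own z axis and vertical below 0.06 rad)) or ((horizontal distance between w3 and board_mid below 0.022 m and z of w3 in the frame of board between 0.083 and 0.096 m and angle between the x axis of w3 and the y axis of board, either way round below 0.2 rad and angle between w3's own z axis and vertical below 0.06 rad) and (x of w1 in the frame of w3_top between -0.016 and 0.016 m and y of w1 in the frame of w3_top between -0.012 and 0.012 m and z of w1 in the frame of w3_top between -0.005 and 0.005 m and angle between the x axis of w1 and the x axis of w3_top, either way round below 0.15 rad and angle between w1_top's own z axis and vertical below 0.06 rad)) or ((horizontal distance between w3 and board_mid below 0.022 m and z of w3 in the frame of board between 0.083 and 0.096 m and angle between the x axis of w3 and the y axis of board, either way round below 0.2 rad and angle between w3's own z axis and vertical below 0.06 rad) and (x of w2 in the frame of w3_top between -0.016 and 0.016 m and y of w2 in the frame of w3_top between -0.012 and 0.012 m and z of w2 in the frame of w3_top between -0.005 and 0.005 m and angle between the x axis of w2 and the x axis of w3_top, either way round below 0.15 rad and angle between w2_top's own z axis and vertical below 0.06 rad))) and linear speed of each of w1, w2, w3, lone, full_low, full_top below 0.01 m/s and distance of each of lone, full_low, full_top from where it was at the start of the episode below 0.015 m); the robot touches nothing.
It fails at once if the offcut is moved more than 30 mm (distance of offcut from where it was at the start of the episode above 0.03 m).
It fails at once if the glue bottle is moved more than 30 mm (distance of glue from where it was at the start of the episode above 0.03 m).
It fails at once if the screwdriver is moved more than 30 mm (distance of driver from where it was at the start of the episode above 0.03 m).
It fails at once if the tin is moved more than 30 mm (distance of tin from where it was at the start of the episode above 0.03 m).
It also fails if it takes over 67 s, if anything falls off the work surface, if the arm or the gripper's body presses on something with over 40 N, if the wrist force passes 120 N, or if a joint passes its speed limit or range.

## Working session

There is one attempt and no reset: what is moved stays moved. The work goes in short steps, Python scripts to look and compute and a shell command to move; the robot and the scene stay as the last step left them, time stands still between calls to the robot, and variables do not carry over. Pictures are saved under pics/ and viewed, at most 10 in all, crops included, and the job is handed in when it is done.

```bash
mkdir -p pics; python3 - <<'E'
from bench import status,camera
import cv2,numpy as np
o=status.get_obs();print({k:np.round(v,3).tolist() for k,v in o.items()})
for n in("top","scene"):
    c=camera(n);cv2.imwrite(f"pics/{n}0.png",c["frame"]);print(n,c["fx"],c["cx"],c["cy"],np.round(c["extrinsics"],4).tolist())
    np.save(f"{n}0.npy",c["depth"])
E
```

```text
{'time_s': 0.0, 'q': [0.896, 0.182, 1.608, 0.0, 1.354, -0.206], 'dq': [0.002, 0.001, -0.001, 0.0, -0.0, 0.0], 'joint_efforts': [0.0, -44.489, -35.133, -0.0, 0.009, 0.0], 'eef_pos': [0.259, 0.512, 0.208], 'eef_rot': [-0.0, 0.232, 0.973, -0.001], 'wrist_force': [-0.355, 0.269, -0.252], 'torque': [-0.001, -0.028, 0.005], 'grasp_force': 0.0, 'opening': 1.0}
top 484.9619400357914 320.5393927056734 197.226598658382 [[0.0213, -0.9914, 0.129, 0.4358], [-0.9998, -0.0218, -0.002, -0.0602], [0.0048, -0.129, -0.9916, 1.403], [0.0, 0.0, 0.0, 1.0]]
scene 404.7937406685356 320.6383898667312 197.11908651266143 [[-0.3097, 0.8212, -0.4793, 1.1357], [0.9508, 0.2746, -0.1438, 0.0674], [0.0135, -0.5003, -0.8658, 1.0586], [0.0, 0.0, 0.0, 1.0]]
```

View pics/top0.png

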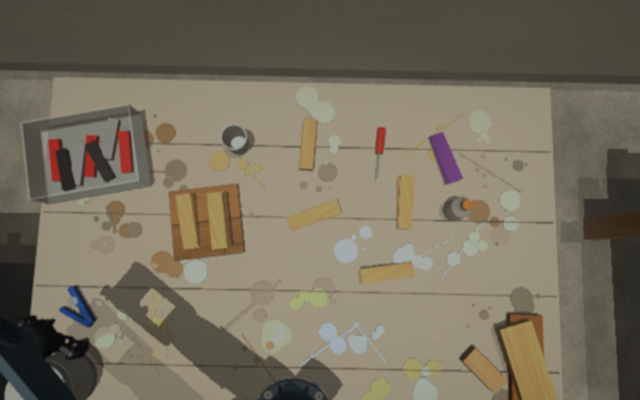

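View pics/scene0.png

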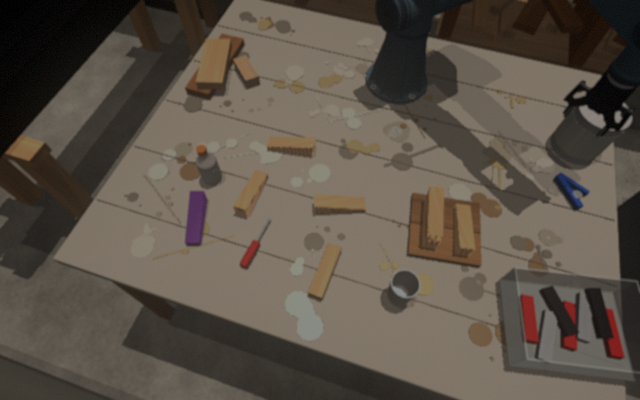

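The top view shows beech bars at (308,143), (314,214), (405,202) and (387,271), and the board at (206,221) with wedges at columns 187 and 218. One of the bars is the offcut. Next I fit poses and slopes from depth.

```bash
cat > h.py <<'E'
import numpy as np,cv2
from bench import status,camera
def cloud(n):
    c=camera(n);d=c["depth"];v,u=np.mgrid[0:400,0:640]
    P=np.stack([(u-c["cx"])/c["fx"]*d,(v-c["cy"])/c["fy"]*d,d],-1)
    E=c["extrinsics"];W=P@E[:3,:3].T+E[:3,3];W[d==0]=np.nan
    return c["frame"],W
def bar(P,zmin):
    """P Nx3 top-face points: rect centre (xy), length dir (deg), size, plane fit"""
    (c,s,a)=cv2.minAreaRect((P[:,:2]*1000).astype(np.float32))
    if s[0]<s[1]: a+=90;s=s[::-1]
    A=np.c_[P[:,:2]-np.array(c)/1000,np.ones(len(P))]
    k=np.linalg.lstsq(A,P[:,2],rcond=None)[0]
    u=np.array([np.cos(np.radians(a)),np.sin(np.radians(a))])
    sl=k[:2]@u
    if sl>0: a-=180;sl=-sl   # a = direction thick->thin
    return np.round(c,1),np.round(s,1),round((a+180)%360-180,1),'slope',round(sl,3),'zmid',round(k[2]*1000,1),len(P)
E
python3 - <<'E'
from h import *
for n in("top","scene"):
    f,W=cloud(n);hsv=cv2.cvtColor(f,cv2.COLOR_BGR2HSV)
    z=W[...,2]; ok=np.isfinite(z)&(W[...,0]>.2)&(W[...,0]<.95)&(np.abs(W[...,1])<.5)
    print(n,'bench z',np.round(np.nanmedian(z[ok])*1000,1))
    m=(ok&(z>.012)&(z<.16)).astype(np.uint8)
    k,l,st,_=cv2.connectedComponentsWithStats(m)
    for i in range(1,k):
        if st[i,4]<120: continue
        P=W[l==i]; print(st[i].tolist(),hsv[l==i].mean(0).round(),np.round(P[:,2].max()*1000),bar(P,0))
    # board pieces
    m=(ok&(z>.032)&(z<.16)&(np.abs(W[...,1]-.2)<.16)&(np.abs(W[...,0]-.4)<.13)).astype(np.uint8)
    k,l,st,_=cv2.connectedComponentsWithStats(m)
    for i in range(1,k):
        if st[i,4]<60: continue
        P=W[l==i]; print('B',st[i].tolist(),np.round(P[:,2].max()*1000),bar(P,0))
E
```

```text
top bench z 1.5
[113, 104, 37, 87, 1430] [ 24.  52. 110.] 106.0 (array([742., 484.]), array([224.3,  71. ]), 9.9, 'slope', np.float64(-0.014), 'zmid', np.float64(51.7), 1430)
[299, 118, 18, 53, 717] [ 19. 115. 159.] 39.0 (array([770.9, -22.4]), array([151.1,  40.1]), 176.8, 'slope', np.float64(-0.007), 'zmid', np.float64(29.9), 717)
[220, 124, 29, 31, 519] [25. 31. 93.] 107.0 (array([767.6, 180.8]), array([72.5, 71.9]), 20.4, 'slope', np.float64(-0.043), 'zmid', np.float64(67.7), 519)
[375, 127, 11, 54, 275] [  7. 141. 145.] 33.0 (array([ 749. , -229.9]), array([158.4,  24.8]), 175.0, 'slope', np.float64(-0.058), 'zmid', np.float64(20.5), 275)
[430, 132, 33, 53, 828] [145. 109. 115.] 56.0 (array([ 739.6, -420.8]), array([149.8,  43.3]), 18.9, 'slope', np.float64(-0.159), 'zmid', np.float64(34.7), 828)
[397, 175, 18, 54, 819] [ 20. 113. 161.] 56.0 (array([ 606.4, -305.2]), array([150.2,  41.2]), 178.8, 'slope', np.float64(-0.171), 'zmid', np.float64(35.7), 819)
[168, 184, 77, 77, 4851] [ 17. 131. 137.] 97.0 (array([538.7, 264.3]), array([200.8, 200.5]), 98.1, 'slope', np.float64(-0.08
[... 2008 characters left out ...]
, -24.4]), array([152.1,  40.3]), -3.3, 'slope', np.float64(-0.009), 'zmid', np.float64(29.3), 855)
[501, 267, 43, 100, 2308] [16. 49. 89.] 104.0 (array([744.1, 484. ]), array([221.2,  72.7]), 10.7, 'slope', np.float64(-0.031), 'zmid', np.float64(54.0), 2308)
[388, 269, 33, 37, 751] [16. 35. 73.] 104.0 (array([771. , 178.9]), array([72.3, 72. ]), -133.0, 'slope', np.float64(-0.02), 'zmid', np.float64(66.5), 751)
B [424, 186, 20, 28, 373] 94.0 (array([497.3, 210.2]), array([67.9, 40.8]), 8.5, 'slope', np.float64(-0.016), 'zmid', np.float64(85.6), 373)
B [455, 204, 17, 21, 283] 56.0 (array([496.4, 299.7]), array([67.3, 41.7]), -173.0, 'slope', np.float64(-0.169), 'zmid', np.float64(45.3), 283)
```

Slopes of about 0.17 mark the loose wedges as B (565,-45), C (407,-255) and A (608,-306). The bar at (772,-23) is flat and 30 mm high, so it is the offcut. Plan: B goes on lone, C crosswise, A on top.

```bash
cat >> h.py <<'E'
from scipy.spatial.transform import Rotation as R
TILT=np.arctan(28/150)
def wedge(deg,tilt=0):   # x axis = thick->thin at heading deg, raised by tilt
    return R.from_euler('ZY',[np.radians(deg),-tilt])
FL={'B':(1,-1,-1),'A':(1,-1,-1),'C':(-1,1,-1)}
def go(name,pos,deg,tilt=0,up=0.,h=.006,gx=-.008):
    """rows' shift (cm) and turn (deg) bringing the held/target wedge to pos (m)+up"""
    o=status.get_obs();Rc=R.from_quat(np.roll(o["eef_rot"],-1))
    Rw=wedge(deg,tilt);g=np.array(pos)+Rw.apply([gx,0,h])+[0,0,up]
    Rt=R.from_matrix(Rw.as_matrix()@np.diag(FL[name]))
    s=Rc.inv().apply(g-o["eef_pos"])*100;t=(Rc.inv()*Rt).as_rotvec(degrees=True)
    print('t',round(o["time_s"],2),'goal',g.round(4),'shift cm',s.round(2),'turn',t.round(1),'dist',np.linalg.norm(s).round(1),np.linalg.norm(t).round(1))
E
python3 - <<'E'
from h import *
f,W=cloud("top");z=W[...,2]
m=(np.isfinite(z)&(z>.030)&(z<.16)&(np.abs(W[...,1]-.264)<.1)&(np.abs(W[...,0]-.54)<.12)).astype(np.uint8)
k,l,st,_=cv2.connectedComponentsWithStats(m)
for i in range(1,k):
    if st[i,4]>60: print(st[i].tolist(),bar(W[l==i],0))
go('B',[.565,-.045,0],110.8,up=.08)
E
```

```text
[207, 191, 23, 59, 1047] (array([542.6, 219.3]), array([164. ,  41.7]), 8.1, 'slope', np.float64(-0.022), 'zmid', np.float64(85.5), 1047)
[175, 194, 24, 56, 906] (array([536. , 309.4]), array([150.9,  42.2]), -171.1, 'slope', np.float64(-0.171), 'zmid', np.float64(53.0), 906)
t 0.25 goal [ 0.5678 -0.0525  0.086 ] shift cm [-53.04 -36.49  12.26] turn [-0.   0.  42.3] dist 65.5 42.3
```

```bash
python3 -m handwheel '[[[1,-53,-36.5,4,0,0,42.3],[1,-53,-36.5,4,0,0,42.3],[1,-53,-36.5,4,0,0,42.3],[1,-53,-36.5,4,0,0,42.3],[1,-53,-36.5,4,0,0,42.3],[1,-53,-36.5,4,0,0,42.3],[1,-53,-36.5,8,0,0,42.3],[1,-53,-36.5,10,0,0,42.3],[1,-53,-36.5,12,0,0,42.3],[1,-53,-36.5,12.3,0,0,42.3]]]'
python3 -c "
from h import *
go('B',[.565,-.045,0],110.8)"
```

```text
time_s: 1.5
eef_pos: [0.5521, -0.0236, 0.1018]
eef_rot: [0.001, 0.568, 0.823, 0.0]
wrist_force: [0.8, 1.3, 0.8]
opening: 1.0
grasp_force: 0.0
t 1.5 goal [ 0.5678 -0.0525  0.006 ] shift cm [-3.25  0.44  9.59] turn [0.1 0.  0. ] dist 10.1 0.1
```

```bash
python3 -m handwheel '[[[1,-3.2,0.4,2,0,0,0],[1,-3.2,0.4,6,0,0,0],[1,-3.2,0.4,9,0,0,0],[1,-3.2,0.4,9,0,0,0]]]'
python3 -c "
from h import *
go('B',[.565,-.045,0],110.8)"
```

```text
time_s: 2.0
eef_pos: [0.5637, -0.0495, 0.0096]
eef_rot: [-0.003, 0.568, 0.823, -0.001]
wrist_force: [-0.2, 0.2, -0.1]
opening: 1.005
grasp_force: 0.0
t 2.0 goal [ 0.5678 -0.0525  0.006 ] shift cm [-0.42  0.29  0.36] turn [-0.3 -0.2  0. ] dist 0.6 0.3
```

```bash
python3 -m handwheel '[[[1,-0.4,0.3,0.3,0,0,0],[1,-0.4,0.3,0.3,0,0,0],[-1,-0.4,0.3,0.3,0,0,0],[-1,-0.4,0.3,0.3,0,0,0],[-1,-0.4,0.3,0.3,0,0,0],[-1,-0.4,0.3,0.3,0,0,0],[-1,-0.4,0.3,0.3,0,0,0]]]'
python3 -c "
from h import *
go('B',[.565,-.045,0],110.8)
go('B',[.5365,.308,.054],8.4,up=.06)"
```

```text
time_s: 2.88
eef_pos: [0.5709, -0.0528, 0.0102]
eef_rot: [0.0, 0.567, 0.823, 0.0]
wrist_force: [-1.7, 1.2, 5.4]
opening: 0.439
grasp_force: 59.6
t 2.88 goal [ 0.5678 -0.0525  0.006 ] shift cm [ 0.14 -0.27  0.42] turn [0.  0.  0.1] dist 0.5 0.1
t 2.88 goal [0.5286 0.3068 0.12  ] shift cm [ 35.11   8.86 -11.  ] turn [ 1.000e-01 -0.000e+00  1.025e+02] dist 37.8 102.5
```

```bash
python3 -m handwheel '[[[-1,0,0,-5,0,0,0],[-1,5,1,-10,0,0,10],[-1,35,8.9,-16,0,0,102.5],[-1,35,8.9,-16,0,0,102.5],[-1,35,8.9,-16,0,0,102.5],[-1,35,8.9,-16,0,0,102.5],[-1,35,8.9,-16,0,0,102.5],[-1,35,8.9,-16,0,0,102.5],[-1,35,8.9,-16,0,0,102.5],[-1,35,8.9,-16,0,0,102.5]]]'
python3 -c "
from h import *
go('B',[.5365,.308,.054],8.4,tilt=TILT,up=.03,h=.010,gx=-.0094)"
```

```text
time_s: 4.12
eef_pos: [0.5283, 0.3067, 0.1688]
eef_rot: [0.0, 0.987, 0.16, -0.0]
wrist_force: [0.3, -0.5, -2.3]
opening: 0.441
grasp_force: 61.2
t 4.12 goal [0.5255 0.3064 0.0921] shift cm [-0.27 -0.06  7.67] turn [-0.9 10.6 10. ] dist 7.7 14.6
```

```bash
python3 -m handwheel '[[[-1,-0.3,-0.1,3,-0.9,10.6,10],[-1,-0.3,-0.1,5,-0.9,10.6,10],[-1,-0.3,-0.1,7.7,-0.9,10.6,10],[-1,-0.3,-0.1,7.7,-0.9,10.6,10],[-1,-0.3,-0.1,7.7,-0.9,10.6,10]]]'
python3 - <<'E'
from h import *
go('B',[.5365,.308,.054],8.4,tilt=TILT,up=.0,h=.010,gx=-.0094)
f,W=cloud("top");cv2.imwrite("pics/t1.png",cv2.resize(f[160:290,130:290],None,fx=4,fy=4,interpolation=cv2.INTER_CUBIC))
E
```

```text
time_s: 4.75
eef_pos: [0.5265, 0.3062, 0.0931]
eef_rot: [-0.007, 0.993, 0.075, 0.093]
wrist_force: [0.1, 0.4, -1.5]
opening: 0.436
grasp_force: 61.2
t 4.75 goal [0.5255 0.3064 0.0621] shift cm [-0.67 -0.03  3.03] turn [-0.1 -0.1  0.2] dist 3.1 0.3
```

View pics/t1.png

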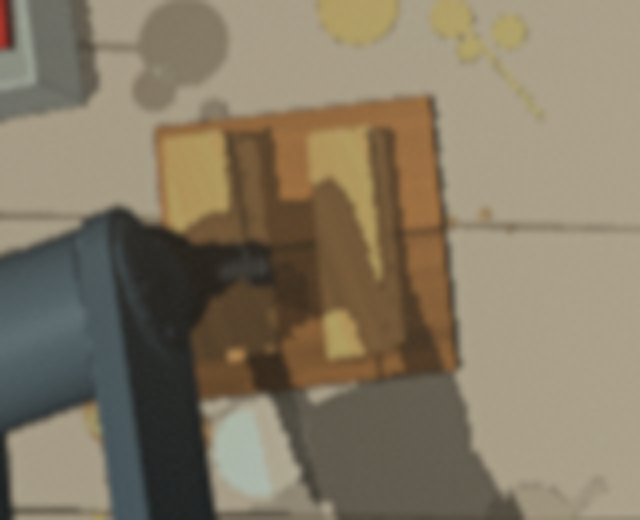

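The arm hides part of it, but the held wedge lines up over lone (crop around 215,240). Lowering with a force check.

```bash
python3 -m handwheel '[[[-1,-0.4,0,2,0,0,0],[-1,-0.6,0,2.6,0,0,0],[-1,-0.6,0,2.7,0,0,0],[-1,-0.6,0,2.7,0,0,0]]]'
python3 -c "
from h import *
go('B',[.5365,.308,.054],8.4,tilt=TILT,up=.0,h=.010,gx=-.0094)"
```

```text
time_s: 5.3
eef_pos: [0.5257, 0.3061, 0.0655]
eef_rot: [-0.007, 0.993, 0.075, 0.093]
wrist_force: [0.9, -0.1, -2.3]
opening: 0.439
grasp_force: 61.2
t 5.3 goal [0.5255 0.3064 0.0621] shift cm [-0.07 -0.03  0.33] turn [-0.1 -0.1  0.2] dist 0.3 0.3
```

```bash
python3 -m handwheel '[[[-1,-0.05,0,0.2,0,0,0],[-1,-0.05,0,0.3,0,0,0],[-1,-0.05,0,0.3,0,0,0]]]'
```

```text
time_s: 5.68
eef_pos: [0.5253, 0.3059, 0.062]
eef_rot: [-0.007, 0.993, 0.075, 0.093]
wrist_force: [-1.6, -1.4, 1.8]
opening: 0.436
grasp_force: 61.7
```

Force flips from -2.3 to +1.8, so there is contact at the expected height. One more millimetre, then release and retreat towards C.

```bash
python3 -m handwheel '[[[-1,-0.02,0,0.1,0,0,0],[-1,-0.02,0,0.1,0,0,0],[1,-0.02,0,0.1,0,0,0],[1,-0.02,0,0.1,0,0,0],[1,-0.02,0,0.1,0,0,0],[1,0,0,-3,0,0,0],[1,0,0,-8,0,0,0],[1,0,0,-13,0,0,0],[1,0,0,-13,0,0,0]]]'
python3 -c "
from h import *
go('C',[.407,-.2545,0],-81.5,up=.06)"
```

```text
time_s: 6.8
eef_pos: [0.504, 0.3035, 0.1947]
eef_rot: [-0.009, 0.992, 0.075, 0.097]
wrist_force: [0.7, 0.0, -0.0]
opening: 0.996
grasp_force: 0.0
t 6.8 goal [ 0.4058 -0.2466  0.066 ] shift cm [-20.13  52.92   9.02] turn [  8.6  -8.9 -89.5] dist 57.3 90.4
```

```bash
python3 -m handwheel '[[[1,-20.1,52.9,5,8.6,-8.9,-89.5],[1,-20.1,52.9,5,8.6,-8.9,-89.5],[1,-20.1,52.9,5,8.6,-8.9,-89.5],[1,-20.1,52.9,5,8.6,-8.9,-89.5],[1,-20.1,52.9,7,8.6,-8.9,-89.5],[1,-20.1,52.9,9,8.6,-8.9,-89.5],[1,-20.1,52.9,9,8.6,-8.9,-89.5],[1,-20.1,52.9,9,8.6,-8.9,-89.5],[1,-20.1,52.9,9,8.6,-8.9,-89.5],[1,-20.1,52.9,9,8.6,-8.9,-89.5]]]'
python3 - <<'E'
from h import *
go('C',[.407,-.2545,0],-81.5)
f,W=cloud("top");z=W[...,2]
cv2.imwrite("pics/t2.png",cv2.resize(f[160:290,130:290],None,fx=4,fy=4,interpolation=cv2.INTER_CUBIC))
m=(np.isfinite(z)&(z>.030)&(z<.16)&(np.abs(W[...,1]-.264)<.1)&(np.abs(W[...,0]-.54)<.12)).astype(np.uint8)
k,l,st,_=cv2.connectedComponentsWithStats(m)
for i in range(1,k):
    if st[i,4]>60: print(st[i].tolist(),bar(W[l==i],0))
m=m*(z>.075)
k,l,st,_=cv2.connectedComponentsWithStats(m)
for i in range(1,k):
    if st[i,4]>60: print('hi',st[i].tolist(),bar(W[l==i],0))
E
```

```text
time_s: 8.05
eef_pos: [0.4058, -0.2255, 0.069]
eef_rot: [-0.002, 0.651, 0.759, -0.004]
wrist_force: [1.1, -0.1, 0.0]
opening: 0.999
grasp_force: 0.0
t 8.05 goal [ 0.4058 -0.2466  0.006 ] shift cm [-2.07 -0.26  6.31] turn [-0.6  0.1  0.2] dist 6.6 0.6
[207, 192, 23, 58, 1047] (array([539.9, 218.8]), array([158.1,  42. ]), 8.4, 'slope', np.float64(-0.016), 'zmid', np.float64(85.7), 1047)
[174, 194, 25, 59, 1121] (array([531.5, 308.2]), array([159.5,  42.9]), 8.5, 'slope', np.float64(-0.025), 'zmid', np.float64(84.8), 1121)
hi [207, 192, 21, 58, 885] (array([537.4, 218.6]), array([153.1,  41.5]), 8.6, 'slope', np.float64(-0.002), 'zmid', np.float64(89.5), 885)
hi [174, 195, 21, 58, 906] (array([528.5, 307.8]), array([153.4,  42.9]), 8.5, 'slope', np.float64(-0.003), 'zmid', np.float64(88.9), 906)
```

View pics/t2.png

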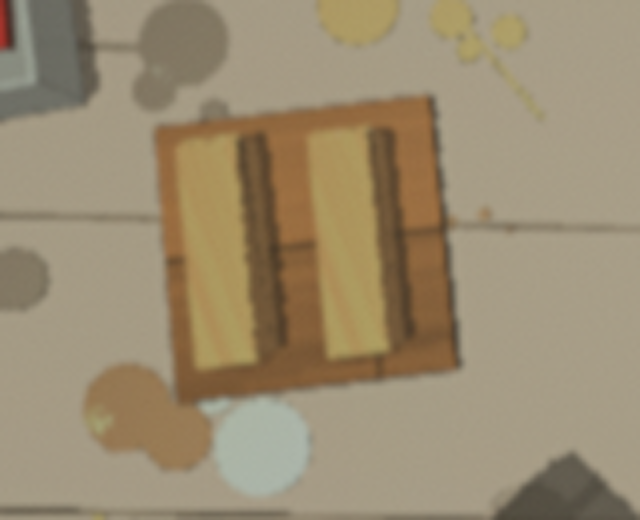

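The crop shows both pairs level at 89 mm and parallel, with crop centres around (217,250) and (348,245). Step 1 is good. Descending on C.

```bash
python3 -m handwheel '[[[1,-1.8,-0.3,2,0,0,0],[1,-2.1,-0.3,5,0,0,0],[1,-2.1,-0.3,6.3,0,0,0],[1,-2.1,-0.3,6.3,0,0,0],[1,-2.1,-0.3,6.3,0,0,0],[-1,-2.1,-0.3,6.3,0,0,0],[-1,-2.1,-0.3,6.3,0,0,0],[-1,-2.1,-0.3,6.3,0,0,0],[-1,-2.1,-0.3,6.3,0,0,0],[-1,-2.1,-0.3,6.3,0,0,0]]]'
python3 -c "
from h import *
go('C',[.407,-.2545,0],-81.5)
go('C',[.541,.2635,.0895],-81.6,up=.07)"
```

```text
time_s: 9.35
eef_pos: [0.4067, -0.2458, 0.0083]
eef_rot: [-0.001, 0.653, 0.757, -0.004]
wrist_force: [-2.0, 1.8, 6.7]
opening: 0.445
grasp_force: 61.4
t 9.35 goal [ 0.4058 -0.2466  0.006 ] shift cm [-0.06 -0.1   0.23] turn [-0.5  0.2 -0. ] dist 0.3 0.5
t 9.35 goal [0.5398 0.2714 0.1655] shift cm [ 49.14  20.64 -16.06] turn [-0.5  0.2  0.1] dist 55.7 0.5
```

```bash
python3 -m handwheel '[[[-1,0,0,-6,0,0,0],[-1,49.1,20.6,-16.1,0,0,0],[-1,49.1,20.6,-16.1,0,0,0],[-1,49.1,20.6,-16.1,0,0,0],[-1,49.1,20.6,-16.1,0,0,0],[-1,49.1,20.6,-16.1,0,0,0],[-1,49.1,20.6,-16.1,0,0,0],[-1,49.1,20.6,-16.1,0,0,0],[-1,49.1,20.6,-16.1,0,0,0],[-1,49.1,20.6,-16.1,0,0,0]]]'
python3 -c "
from h import *
go('C',[.541,.2635,.0895],-81.6,h=.0083,gx=-.0086)"
```

```text
time_s: 10.6
eef_pos: [0.5392, 0.274, 0.1656]
eef_rot: [-0.002, 0.652, 0.758, -0.004]
wrist_force: [1.0, -0.4, -2.0]
opening: 0.441
grasp_force: 63.0
t 10.6 goal [0.5397 0.272  0.0978] shift cm [-0.19  0.09  6.78] turn [-0.5  0.1  0.2] dist 6.8 0.5
```

```bash
python3 -m handwheel '[[[-1,-0.2,0.1,3,-0.5,0,0],[-1,-0.2,0.1,5.5,-0.5,0,0],[-1,-0.2,0.1,6.4,-0.5,0,0],[-1,-0.2,0.1,6.4,-0.5,0,0],[-1,-0.2,0.1,6.4,-0.5,0,0]]]'
python3 -c "
from h import *
go('C',[.541,.2635,.0895],-81.6,h=.0083,gx=-.0086)"
```

```text
time_s: 11.22
eef_pos: [0.5409, 0.2691, 0.1026]
eef_rot: [0.001, 0.653, 0.757, -0.0]
wrist_force: [1.2, 0.3, -1.9]
opening: 0.436
grasp_force: 63.0
t 11.22 goal [0.5397 0.272  0.0978] shift cm [ 0.3  -0.07  0.48] turn [0.1 0.1 0. ] dist 0.6 0.2
```

```bash
python3 -m handwheel '[[[-1,0.2,0,0.3,0,0,0],[-1,0.2,0,0.4,0,0,0],[-1,0.2,0,0.4,0,0,0]]]'
```

```text
time_s: 11.6
eef_pos: [0.5399, 0.2712, 0.0978]
eef_rot: [0.001, 0.653, 0.757, -0.001]
wrist_force: [-0.9, 0.4, 0.8]
opening: 0.443
grasp_force: 63.2
```

Just touching. Release and rise.

```bash
python3 -m handwheel '[[[-1,0,0,0.05,0,0,0],[-1,0,0,0.1,0,0,0],[1,0,0,0.1,0,0,0],[1,0,0,0.1,0,0,0],[1,0,0,0.1,0,0,0],[1,0,0,-3,0,0,0],[1,0,0,-8,0,0,0],[1,0,0,-10,0,0,0],[1,0,0,-10,0,0,0]]]'
python3 -c "
from h import *
go('A',[.6078,-.3064,0],178.9,up=.06)"
```

```text
time_s: 12.72
eef_pos: [0.5406, 0.2715, 0.1987]
eef_rot: [0.002, 0.653, 0.757, 0.0]
wrist_force: [0.7, -0.0, -1.0]
opening: 1.0
grasp_force: 0.0
t 12.72 goal [ 0.6158 -0.3066  0.066 ] shift cm [-58.26  -1.1   13.39] turn [  0.    0.2 -80.4] dist 59.8 80.4
```

```bash
python3 -m handwheel '[[[1,-58.3,-1.1,0,0,0,-80.4],[1,-58.3,-1.1,0,0,0,-80.4],[1,-58.3,-1.1,0,0,0,-80.4],[1,-58.3,-1.1,0,0,0,-80.4],[1,-58.3,-1.1,0,0,0,-80.4],[1,-58.3,-1.1,6,0,0,-80.4],[1,-58.3,-1.1,10,0,0,-80.4],[1,-58.3,-1.1,13.4,0,0,-80.4],[1,-58.3,-1.1,13.4,0,0,-80.4],[1,-58.3,-1.1,13.4,0,0,-80.4]]]'
python3 - <<'E'
from h import *
go('A',[.6078,-.3064,0],178.9)
for n in("top","scene"):
    f,W=cloud(n);z=W[...,2]
    if n=="top": cv2.imwrite("pics/t3.png",cv2.resize(f[160:290,130:290],None,fx=4,fy=4,interpolation=cv2.INTER_CUBIC))
    m=(np.isfinite(z)&(z>.103)&(z<.18)&(np.abs(W[...,1]-.264)<.1)&(np.abs(W[...,0]-.54)<.12)).astype(np.uint8)
    print(bar(W[m>0],0))
E
```

```text
time_s: 13.98
eef_pos: [0.6113, -0.2957, 0.0678]
eef_rot: [-0.002, 0.01, 1.0, -0.0]
wrist_force: [-0.1, -0.2, 1.1]
opening: 0.998
grasp_force: 0.0
t 13.97 goal [ 0.6158 -0.3066  0.006 ] shift cm [-0.49 -1.07  6.18] turn [-0.  -0.2 -0.1] dist 6.3 0.2
(array([539.6, 263.4]), array([152.3,  41.2]), -81.6, 'slope', np.float64(-0.175), 'zmid', np.float64(125.2), 957)
(array([543.1, 260.7]), array([151.3,  44.2]), -81.3, 'slope', np.float64(-0.154), 'zmid', np.float64(123.2), 1051)
```

View pics/t3.png

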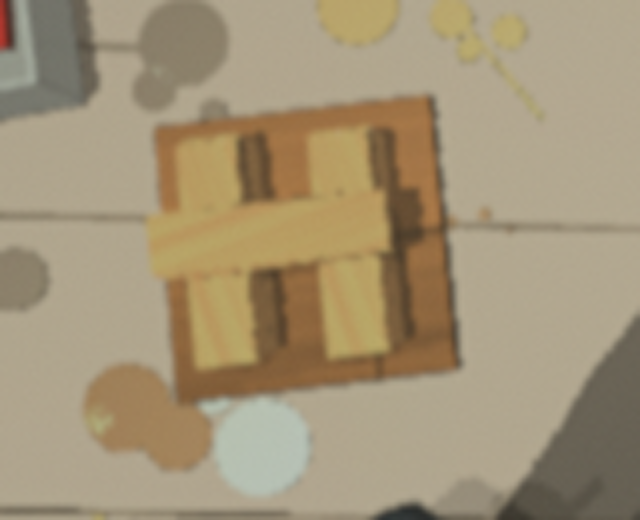

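The crosswise wedge lies square over both pairs (crop centre 270,235), at (541,263), heading -81.5, mid height 125 mm. Now A.

```bash
python3 -m handwheel '[[[1,-0.5,-1.1,2,0,0,0],[1,-0.5,-1.1,5,0,0,0],[1,-0.5,-1.1,6.2,0,0,0],[1,-0.5,-1.1,6.2,0,0,0],[1,-0.5,-1.1,6.2,0,0,0],[-1,-0.5,-1.1,6.2,0,0,0],[-1,-0.5,-1.1,6.2,0,0,0],[-1,-0.5,-1.1,6.2,0,0,0],[-1,-0.5,-1.1,6.2,0,0,0],[-1,-0.5,-1.1,6.2,0,0,0]]]'
python3 -c "
from h import *
go('A',[.6078,-.3064,0],178.9)
go('A',[.541,.2625,.1255],98.5,up=.08)"
```

```text
time_s: 15.32
eef_pos: [0.6183, -0.3066, 0.0111]
eef_rot: [0.001, 0.01, 1.0, -0.002]
wrist_force: [-1.0, 1.5, 6.1]
opening: 0.44
grasp_force: 60.0
t 15.32 goal [ 0.6158 -0.3066  0.006 ] shift cm [0.25 0.01 0.51] turn [-0.2  0.1 -0. ] dist 0.6 0.2
t 15.32 goal [0.5422 0.2546 0.2115] shift cm [  8.71  55.89 -20.25] turn [-0.1  0.2 80.4] dist 60.1 80.4
```

```bash
python3 -m handwheel '[[[-1,0,0,-6,0,0,0],[-1,1,5,-10,0,0,8],[-1,8.7,55.9,-20.7,0,0,80.4],[-1,8.7,55.9,-20.7,0,0,80.4],[-1,8.7,55.9,-20.7,0,0,80.4],[-1,8.7,55.9,-20.7,0,0,80.4],[-1,8.7,55.9,-20.7,0,0,80.4],[-1,8.7,55.9,-20.7,0,0,80.4],[-1,8.7,55.9,-20.7,0,0,80.4],[-1,8.7,55.9,-20.7,0,0,80.4]]]'
python3 -c "
from h import *
go('A',[.541,.2625,.1255],98.5,tilt=TILT,up=.04,h=.0111,gx=-.0105)"
```

```text
time_s: 16.58
eef_pos: [0.5462, 0.2182, 0.2074]
eef_rot: [0.001, 0.654, 0.757, -0.001]
wrist_force: [0.7, -0.1, -1.3]
opening: 0.435
grasp_force: 60.5
t 16.57 goal [0.5428 0.2503 0.1745] shift cm [3.23 0.13 3.29] turn [-0.  10.7 -0.2] dist 4.6 10.7
```

```bash
python3 -m handwheel '[[[-1,3.2,0.1,0,0,10.7,-0.2],[-1,3.2,0.1,2,0,10.7,-0.2],[-1,3.2,0.1,3.3,0,10.7,-0.2],[-1,3.2,0.1,3.3,0,10.7,-0.2],[-1,3.2,0.1,3.3,0,10.7,-0.2]]]'
python3 -c "
from h import *
go('A',[.541,.2625,.1255],98.5,tilt=TILT,up=.0,h=.0111,gx=-.0105)"
```

```text
time_s: 17.2
eef_pos: [0.5437, 0.2481, 0.1747]
eef_rot: [-0.07, 0.649, 0.755, 0.06]
wrist_force: [0.5, 0.4, -1.7]
opening: 0.434
grasp_force: 60.5
t 17.2 goal [0.5428 0.2503 0.1345] shift cm [-0.51 -0.05  3.99] turn [-0.   0.   0.1] dist 4.0 0.1
```

```bash
python3 -m handwheel '[[[-1,-0.2,0,2,0,0,0],[-1,-0.4,0,3.2,0,0,0],[-1,-0.5,0,3.6,0,0,0],[-1,-0.5,0,3.6,0,0,0],[-1,-0.5,0,3.6,0,0,0]]]'
python3 -c "
from h import *
go('A',[.541,.2625,.1255],98.5,tilt=TILT,up=.0,h=.0111,gx=-.0105)"
```

```text
time_s: 17.82
eef_pos: [0.5436, 0.2499, 0.1387]
eef_rot: [-0.069, 0.649, 0.755, 0.06]
wrist_force: [0.2, 0.1, -1.8]
opening: 0.433
grasp_force: 60.5
t 17.82 goal [0.5428 0.2503 0.1345] shift cm [-0.03 -0.07  0.43] turn [0.  0.  0.2] dist 0.4 0.2
```

```bash
python3 -m handwheel '[[[-1,-0.03,-0.05,0.2,0,0,0],[-1,-0.03,-0.05,0.35,0,0,0],[-1,-0.03,-0.05,0.35,0,0,0]]]'
```

```text
time_s: 18.2
eef_pos: [0.5426, 0.2502, 0.1345]
eef_rot: [-0.07, 0.649, 0.755, 0.06]
wrist_force: [-0.3, 0.0, -1.2]
opening: 0.431
grasp_force: 60.5
```

```bash
python3 -m handwheel '[[[-1,0,0,0.1,0,0,0],[-1,0,0,0.15,0,0,0],[-1,0,0,0.15,0,0,0]]]'
```

```text
time_s: 18.58
eef_pos: [0.5427, 0.2504, 0.1343]
eef_rot: [-0.07, 0.649, 0.755, 0.06]
wrist_force: [-2.8, -2.8, 7.2]
opening: 0.432
grasp_force: 61.7
```

Contact at 7 N. Release, rise, and move aside to look.

```bash
python3 -m handwheel '[[[-1,0,0,-0.05,0,0,0],[1,0,0,-0.05,0,0,0],[1,0,0,-0.05,0,0,0],[1,0,0,-0.05,0,0,0],[1,0,0,-3,0,0,0],[1,0,0,-8,0,0,0],[1,-5,0,-10,0,0,0],[1,-11,0,-10,0,0,0],[1,-17,0,-10,0,0,0],[1,-23,0,-10,0,0,0]]]'
python3 - <<'E'
from h import *
for n in("top","scene"):
    f,W=cloud(n);z=W[...,2]
    if n=="top": cv2.imwrite("pics/t4.png",cv2.resize(f[160:290,130:290],None,fx=4,fy=4,interpolation=cv2.INTER_CUBIC))
    q=np.isfinite(z)&(np.abs(W[...,1]-.264)<.11)&(np.abs(W[...,0]-.54)<.12)
    print(bar(W[q&(z>.145)&(z<.19)],0))
E
```

```text
time_s: 19.82
eef_pos: [0.5794, 0.007, 0.189]
eef_rot: [-0.07, 0.649, 0.755, 0.06]
wrist_force: [0.4, 0.4, 0.1]
opening: 1.0
grasp_force: 0.0
(array([540.2, 256.7]), array([154. ,  40.7]), 98.5, 'slope', np.float64(-0.006), 'zmid', np.float64(160.7), 962)
(array([542.8, 255.7]), array([153.3,  43.9]), 99.0, 'slope', np.float64(-0.007), 'zmid', np.float64(159.4), 996)
```

View pics/t4.png

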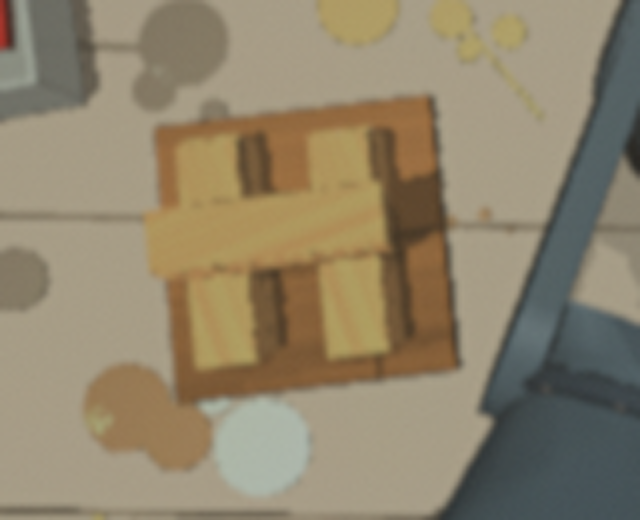

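The finished stack (crop centre 268,230) is level, with its top at 160.7 mm against 160.8 expected, and it is centred.

```bash
python3 -m handwheel '[[[1,0,0,0,0,0,0],[1,0,0,0,0,0,0]]]'; python3 -c "
from bench import ctrl
print(ctrl.hand_in())"
```

```text
time_s: 20.18
eef_pos: [0.5792, 0.01, 0.1894]
eef_rot: [-0.07, 0.648, 0.756, 0.06]
wrist_force: [0.5, -0.5, 0.0]
opening: 1.0
grasp_force: 0.0
the job is handed in; nothing more can be done
None
```

The stack is finished and handed in at about 20 s: all three wedges are in place and the top measures level at 160.7 mm (160.8 expected), but the hand-in returned no verdict.

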